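Disconnect the plug from the stall's air coupling and park it

ROBOT

A 6-joint arm with a two-finger parallel gripper is mounted at the origin on the work surface. World frame = base frame: x ahead of the robot, y to its left, z up, the work surface at z = 0. Lengths are in m, angles in rad, forces in N, time in s.
With the tool pointing down it reaches from about 0.35 to 0.775 m from the base axis. Payload 7.3 kg.
Tool frame: the origin (TCP) lies on the centre line of the jaws, within the pads' length; the fingertips stand 11 mm ahead of it and the grasp point (between the pads) lies 8 mm behind it; y points along the fingers, z is the direction in which the jaws open and shut, and the axes are right-handed (so a half turn about y gives the same grasp; the last joint's range is limited). The gripper opens to 92 mm and grips with 3 to 60 N. Pads are 19 mm wide; open, the fingers measure 130 mm over their backs; the gripper's body (75 mm by 190 mm) begins 47 mm behind the grasp point.
Start: joints at [1.109, 0.342, 1.524, -0, 1.275, -0.146], TCP at [0.163, 0.499, 0.238] pointing down, gripper open.
Joint ranges: [-2.53, 2.53], [-0.77, 2.02], [0.04, 2.7], [-1, 4.14], [0.28, 2.66], [-3.11, 3.11]. Speed limits (rad/s): [2.57, 2.57, 3.14, 3.14, 3.14, 3.14].

INTERFACE

Orientations are given as [roll, pitch, yaw] about the fixed x, y, z axes, in that order (R = Rz(yaw) Ry(pitch) Rx(roll)).
In Python, from cell import robot, cams gives the robot as it stands.
- The arm moves only by the tool apply_moves, never from a script. Its argument "plan" is a list of rows, each a list of 7 numbers: the shift along the tool's x, y, z in m, then the turn, a rotation vector about the tool's x, y, z in degrees, then the gripper command: -1 is fully open, 1 is shut, values between are in proportion. A call has exactly 5 rows; each row is the pose to reach, as a shift and turn from the pose commanded when the call began, along the tool's axes at that moment; what a row does not reach only later rows make up. A row lasts 1/8 s, in which the tool goes at most 62.5 mm and 10.7 degrees, less where a joint would pass 70% of its speed; a pose out of reach is approached as far as the arm can. A call with a gripper value outside its range is refused whole. The fingers move at their own pace and stop on an object; "squeeze" is the grip in N (left out, the last holds). Time passes only in rows, so rows that repeat a pose let the fingers close, or fill a call up. It gives the time, the measured TCP pose, the force and the opening at its end, in the units of the state.
- robot.observe(): the state, without advancing time (a new reading comes with each control period).
- cams.read_camera(name): name is "scene" or "top" or "wrist"; returns the picture (480x640x3 uint8, blue, green, red); there is no depth.
- cams.calibration(name): a dict with "fx", "fy", "cx", "cy" (pixels), "extrinsics" (4x4, takes a point from world to camera coordinates); the wrist camera has in their place "T_tool_cam" (4x4, takes a point from camera to tool coordinates, whose origin is the TCP and whose axes are the tool frame's). Camera axes: x right, y up, looking along -z (the intrinsics and any distortion apply to the point x, -y, -z); pixel columns grow to the right and rows downward; lengths in m; the calibration is good to about 2 mm. A picture is of the moment at which its call begins: read the wrist's pose just before it. calibration takes no time and is no camera call.
- robot.hand_in(): hands the job in, once; it reports no verdict.
The state is a dict: "time": time; "qpos": joint angles; "qvel": joint speeds; "joint_efforts": joint torques, N m; "tool_pos": TCP position; "tool_rot": TCP orientation; "contact_force": force on the tool from outside, world axes, zero at the start; "torque": the same for the moment, N m; "opening": finger opening in m.
Only numpy, scipy, OpenCV 4.12 (cv2) and the standard library are available. Lean on these libraries where they do the work, as an engineer would, in place of code of your own. Each camera call takes 0.05 s, during which the arm holds its last target. There are 200 camera calls.

TASK

Disconnect the steel plug from the upright air coupling: push the coupling's sprung sleeve down, by feel, until the plug pops up loose, draw the plug out so that the sleeve snaps back up, and press the plug, tip down, fully home into the empty hole of the parking block. Be gentle: 15 N is plenty for any push or pull, over 25 N on the sleeve or 30 N on the block does damage, and so does tugging hard at the plug while it is locked; leave the other things on the bench where they are.

Things in the scene. Friction and masses are not known exactly. Their poses are not given: they have to be found in the camera images.
- outlet: The occupied air outlet, fixed. Grey foot 70 x 70 x 30 mm, brass stub on its +x side (to 65 mm from the axis, below 30 mm). On it an upright brass barrel, 30 mm across, bore 20, rim 80 mm above the bench, and round that the sprung steel sleeve: a 38 to 45 mm skirt with a flat flange at its top. Origin: on the barrel's axis at bench height, z up. The plug sits locked in it.
- sleeve (a joint): Travel of the sleeve, m: 0 at rest (up, plug locked), grows as it is pushed down, hard stop at 0.0075. Spring: about 4 N at rest, 7 N at the stop. Pushed 4 to 7 mm down, it frees the plug, which a valve spring lifts 7 mm. The raised plug then holds the sleeve about 4 mm down when you let go of it; drawing the plug out takes 2 to 6 N, and the sleeve snaps back up.
- plug: Steel plug, loose, 0.12 kg, 68 mm long. Origin: centre of its lower tip; z towards the grip. From the tip: chamfered head 18 mm across (0 to 14 mm), groove 11 (14 to 22), shank 18 (22 to 34), collar 24 (34 to 38), round grip 22 (38 to 68). Locked: origin 48 mm above the outlet's, grip 86 to 116 mm above the bench; popped up: 7 mm higher. Its tip clears the barrel 32 mm above the locked height.
- rack: The parking block, fixed to the bench: aluminium, 160 (along its x) x 60 x 45 mm. Origin: centre of its underside. Another plug's grip stands fixed in it at x = +45 mm, 34 mm above its top.
- rack_hole (a point): Centre of the mouth of the block's empty hole (block x = -40 mm), 45 mm above the bench, z up. Hole 20 mm across, 39 mm deep, with two sprung rubber lips 4 to 13 mm below the mouth that rub on the plug: it does not fall in by itself, pushing it takes about 5 to 12 N. Home: the plug's collar rests on the block's top, its origin 34 mm below this point.
- spare_outlet: A second, empty outlet like the first, without plug; not to be used. Fixed, 80 mm tall; origin on its axis at bench height. The sleeve flange on both is 52 mm across, 5 mm thick: push down on its flat ring, 15 to 26 mm from the axis. On the occupied one the height of the flange's top at rest is not measured: 66 to 78 mm above the bench; find it by touch or eye.
- wrench: Loose spanner, 180 mm long, lying flat; leave alone. Origin: middle of its underside.
- thinner: Loose amber bottle, 54 mm in diameter, 130 mm tall; leave alone. Origin: centre of its underside.
- tape_reel: Loose white reel, 52 mm in diameter, 14 mm tall; leave alone. Origin: centre of its underside.
- elbow_stub: Loose brass fitting, 28 mm in diameter, 36 mm tall, standing; leave alone. Origin: centre of its underside.
- tester_pot: Loose small jar, 38 mm in diameter, 50 mm tall; leave alone. Origin: centre of its underside.
- brush: Loose paint brush, 200 mm long, lying flat; leave alone. Origin: middle of its underside.
There are look-alikes about, which are no part of the job. What is shaped like the outlet but turquoise is not meant. Of the things shaped like the plug, the steel one is meant.

How it is judged:
By the outcome, as a careful person would: the job done as asked, in the order asked, and still so for the second after the job is handed in, with the robot touching nothing.
It also fails if it takes over 54 s, if anything falls off the work surface, if the arm or the gripper's body presses on something with over 40 N, if the wrist force passes 120 N, or if a joint passes its speed limit or range.

## Working session

There is one attempt and no reset: what is moved stays moved. The work goes in short steps, Python scripts to look and compute and a tool call to move; the robot and the scene stay as the last step left them, time stands still between calls to the robot, and variables do not carry over. Pictures are saved under pics/ and viewed, about 8 in all and at most 12, crops included, and the job is handed in when it is done.

Besides the shell and the picture viewer there is one more tool, called as a command line: name --pt "numbers of a row" for each row, then --argument value for the rest. apply_moves: Moves the arm, as the interface text tells. Its arguments: {"type":"object","properties":{"plan":{"type":"array","items":{"type":"array","items":{"type":"number"}}},"squeeze":{"type":"number"}},"required":["plan"]}

```bash
mkdir -p pics; ls; python3 - <<'E'
from cell import robot,cams
import cv2,numpy as np
np.set_printoptions(precision=4,suppress=True)
s=robot.observe();print(s)
for n in("scene","top","wrist"):
    c=cams.calibration(n);print(n,c)
    cv2.imwrite(f"pics/{n}0.png",cams.read_camera(n))
E
```

```text
pics
{'time': 0.0, 'qpos': array([ 1.109 ,  0.3427,  1.525 , -0.    ,  1.2754, -0.146 ]), 'qvel': array([-0.0001, -0.0001, -0.0002,  0.002 , -0.    , -0.0015]), 'joint_efforts': array([ -0.0001, -43.122 , -24.423 ,   0.0719,   0.0559,  -0.0001]), 'tool_pos': array([0.1629, 0.4987, 0.2371]), 'tool_rot': array([-1.5724,  0.0002, -0.3158]), 'contact_force': array([-1.1501,  0.292 ,  0.0809]), 'torque': array([-0.0277,  0.0655,  0.0006]), 'opening': 0.09187302253733973}
scene {'fx': 517.1328071115066, 'fy': 517.1328071115066, 'cx': 321.51903710256244, 'cy': 234.6039227049767, 'extrinsics': array([[ 0.786 ,  0.6181, -0.014 , -0.4532],
       [-0.4652,  0.6062,  0.6451,  0.2323],
       [ 0.4072, -0.5005,  0.764 , -1.2982],
       [ 0.    ,  0.    ,  0.    ,  1.    ]])}
top {'fx': 531.1782501110139, 'fy': 531.1782501110139, 'cx': 312.384129573733, 'cy': 252.83939778419779, 'extrinsics': array([[-0.0189, -0.9998, -0.011 ,  0.0463],
       [ 0.9915, -0.0202,  0.1285, -0.5802],
       [-0.1287, -0.0085,  0.9916, -1.0609],
       [ 0.    ,  0.    ,  0.    ,  1.    ]])}
wrist {'fx': 395.1861793836646, 'fy': 395.1861793836646, 'cx': 321.43578530533455, 'cy': 242.88086281989897, 'T_tool_cam': array([[-0.0003, -0.9682, -0.2502, -0.0654],
       [ 0.0005,  0.2502, -0.9682, -0.1462],
       [ 1.    , -0.0004,  0.0004, -0.0007],
       [ 0.    ,  0.    ,  0.    ,  1.    ]])}
```

View both.

View pics/scene0.png

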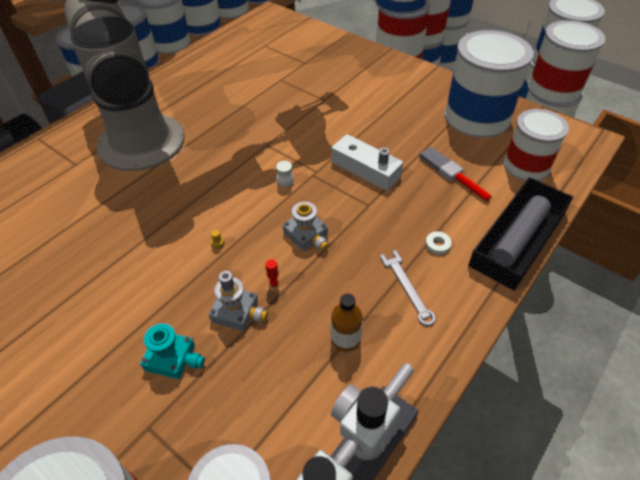

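View pics/top0.png

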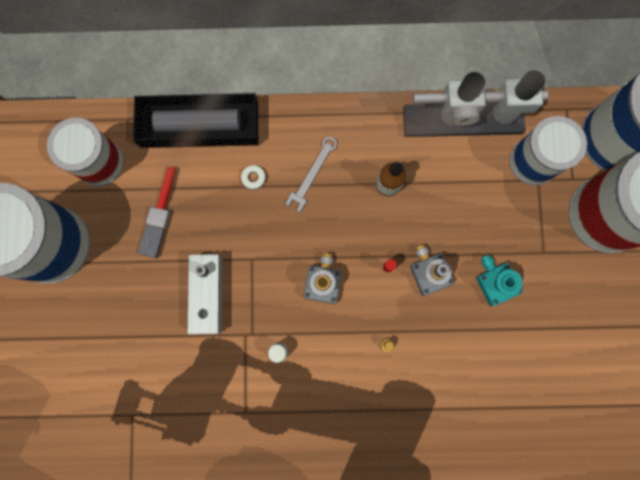

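```bash
python3 - <<'E'
import cv2,numpy as np
s=cv2.imread("pics/scene0.png");t=cv2.imread("pics/top0.png")
def c(im,x,y,w,h,k):return cv2.resize(im[y:y+h,x:x+w],None,fx=k,fy=k,interpolation=cv2.INTER_CUBIC)
a=np.hstack([c(s,195,255,80,60,5),c(t,395,240,80,60,5)])
b=np.hstack([c(s,325,130,80,60,5),c(t,165,245,80,60+0,5)])
b2=np.hstack([c(s,325,130,80,60,5),c(t,170,245,80,60,5)])
cv2.imwrite("pics/crop1.png",np.vstack([a,np.hstack([c(s,325,130,80,60,5),c(t,150,245,120,90,400/120)])]))
E
```

```text
(no output)
```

View pics/crop1.png

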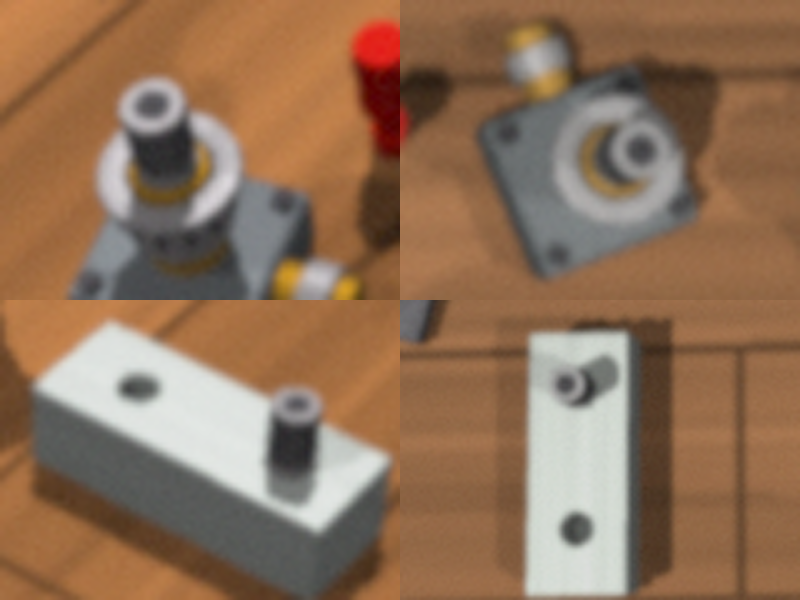

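```bash
cat > h.py <<'E'
import numpy as np
from cell import robot,cams
from scipy.spatial.transform import Rotation as R
np.set_printoptions(precision=4,suppress=True)
def ray(n,uv,st=None):
    c=cams.calibration(n)
    d=np.array([(uv[0]-c['cx'])/c['fx'],-(uv[1]-c['cy'])/c['fy'],-1])
    if n=='wrist':
        T=np.eye(4);T[:3,:3]=R.from_euler('xyz',st['tool_rot']).as_matrix();T[:3,3]=st['tool_pos']
        M=T@c['T_tool_cam']
    else: M=np.linalg.inv(c['extrinsics'])
    d=M[:3,:3]@d;return M[:3,3],d/np.linalg.norm(d)
def tri(*rs):
    A=sum(np.eye(3)-np.outer(d,d) for o,d in rs);b=sum((np.eye(3)-np.outer(d,d))@o for o,d in rs)
    p=np.linalg.solve(A,b);return p,[round(1e3*float(np.linalg.norm((np.eye(3)-np.outer(d,d))@(p-o))),1) for o,d in rs]
def onz(r,z): o,d=r;return o+d*(z-o[2])/d[2]
def proj(n,p,st=None):
    c=cams.calibration(n)
    if n=='wrist':
        T=np.eye(4);T[:3,:3]=R.from_euler('xyz',st['tool_rot']).as_matrix();T[:3,3]=st['tool_pos']
        E=np.linalg.inv(T@c['T_tool_cam'])
    else:E=c['extrinsics']
    q=E[:3,:3]@p+E[:3,3];return np.array([c['cx']+c['fx']*q[0]/-q[2],c['cy']-c['fy']*q[1]/-q[2]])
E
python3 - <<'E'
from h import *
P={'plugtop':((225.6,275.8),(443,270.2)),'flange':((228.6,288.6),(438.6,271.6)),'hole':((352.6,147.4),(202.8,313.4)),'rackplug':((384.6,150.6),(201,269.9))}
for k,(a,b) in P.items(): print(k,*tri(ray('scene',a),ray('top',b)), onz(ray('scene',a),.116),onz(ray('top',b),.116))
s=robot.observe()
print(proj('wrist',np.array([.3,.2,0]),s))
for n,uv in dict(bottle=(397,170),red=(390,265),pot=(277,352),spare=(322,283),turq=(508,283),elbow=(388,346),reel=(253,178),stub=(422,252)).items(): print(n,onz(ray('top',uv),.05))
E
```

```text
plugtop [ 0.5339 -0.2127  0.115 ] [2.1, 2.1] [ 0.5361 -0.2117  0.116 ] [ 0.5324 -0.2141  0.116 ]
flange [ 0.5344 -0.2133  0.0773] [1.6, 1.6] [ 0.5589 -0.2274  0.116 ] [ 0.5299 -0.2056  0.116 ]
hole [0.4621 0.2611 0.0429] [1.8, 1.8] [0.512  0.1913 0.116 ] [0.4593 0.2441 0.116 ]
rackplug [0.5483 0.2584 0.0795] [3.1, 3.1] [0.5716 0.2237 0.116 ] [0.5422 0.2482 0.116 ]
[107.3561 406.0574]
bottle [ 0.7498 -0.1448  0.05  ]
red [ 0.5512 -0.1228  0.05  ]
pot [0.3811 0.1092 0.05  ]
spare [0.5173 0.0164 0.05  ]
turq [ 0.5099 -0.3595  0.05  ]
elbow [ 0.3888 -0.1126  0.05  ]
reel [0.7393 0.1556 0.05  ]
stub [ 0.5766 -0.1889  0.05  ]
```

apply_moves --pt "0.041 0 -0.0435 0 -6 0 -1" --pt "0.082 0 -0.087 0 -12 0 -1" --pt "0.123 0 -0.1305 0 -18.1 0 -1" --pt "0.164 0 -0.174 0 -18.1 0 -1" --pt "0.205 0 -0.2175 0 -18.1 0 -1"

```text
time: 0.78
tool_pos: [0.2907, 0.2269, 0.2378]
tool_rot: [-1.571, -0.001, 0.001]
contact_force: [1.2, -0.0, 0.3]
opening: 0.0921
```

apply_moves --pt "0.026 0 -0.056 0 0 0 -1" --pt "0.052 0 -0.112 0 0 0 -1" --pt "0.078 0 -0.168 0 0 0 -1" --pt "0.104 0 -0.224 0 0 0 -1" --pt "0.13 0 -0.28 0 0 0 -1"

```text
time: 1.4
tool_pos: [0.4208, -0.0534, 0.2378]
tool_rot: [-1.571, -0.001, -0.0]
contact_force: [1.3, 0.6, -0.1]
opening: 0.0915
```

apply_moves --pt "0.026 0 -0.054 0 0 0 0.26" --pt "0.052 0 -0.108 0 0 0 0.26" --pt "0.075 0 -0.156 0 0 0 0.26" --pt "0.075 0 -0.156 0 0 0 0.26" --pt "0.075 0 -0.156 0 0 0 0.26"

```text
time: 2.02
tool_pos: [0.4948, -0.2068, 0.2371]
tool_rot: [-1.57, 0.001, -0.0]
contact_force: [-0.2, 1.3, 0.3]
opening: 0.0466
```

```bash
python3 - <<'E'
from h import *
import cv2
s=robot.observe();print(s['tool_pos'],s['tool_rot'],s['contact_force'],s['opening'],s['time'])
im=cams.read_camera('wrist')
cv2.imwrite('pics/w1.png',im)
for z in(.116,.08,.075): print(z,proj('wrist',np.array([.534,-.213,z]),s))
E
```

```text
[ 0.4948 -0.2068  0.2371] [-1.5695  0.0014 -0.0003] [-0.245   1.2997  0.3325] 0.0466224104799533 2.025
0.116 [314.2721 291.1314]
0.08 [315.044  274.8163]
0.075 [315.1381 272.8274]
```

View pics/w1.png

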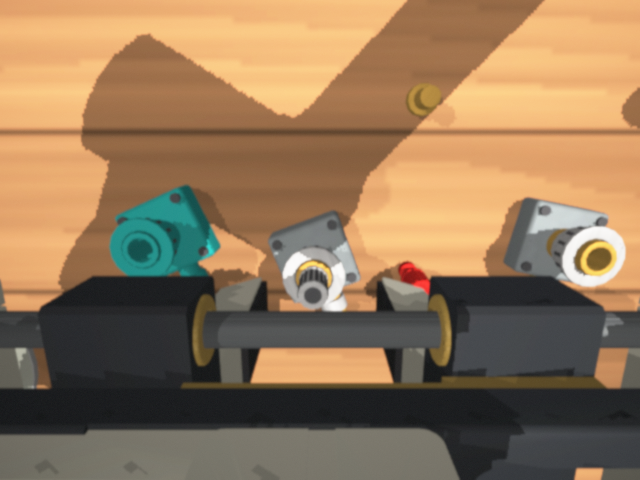

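apply_moves --pt "0.02 0.02 -0.002 0 0 0 0.26" --pt "0.039 0.05 -0.004 0 0 0 0.26" --pt "0.039 0.09 -0.004 0 0 0 0.26" --pt "0.039 0.1 -0.004 0 0 0 0.26" --pt "0.039 0.1 -0.004 0 0 0 0.26"

```text
time: 2.7
tool_pos: [0.5343, -0.2106, 0.1382]
tool_rot: [-1.571, 0.0, 0.001]
contact_force: [0.2, -0.7, 0.5]
opening: 0.034
```

```bash
python3 - <<'E'
from h import *
import cv2
s=robot.observe();print(s['tool_pos'],s['tool_rot'],s['contact_force'],s['opening'],s['time'])
im=cams.read_camera('wrist')
cv2.imwrite('pics/w2.png',im[150:450,120:520])
for z in(.116,.08,.075): print(z,proj('wrist',np.array([.534,-.2137,z]),s)-[120,150])
for d in(-.017,.017): print(proj('wrist',s['tool_pos']+[0,d,-.011],s)-[120,150])
E
```

```text
[ 0.5343 -0.2106  0.1382] [-1.5706  0.0002  0.001 ] [ 0.2284 -0.7212  0.4702] 0.033999216901015476 2.7
0.116 [197.0355 139.4346]
0.08 [197.8097 115.2844]
0.075 [197.8978 112.5377]
[164.1885 149.6274]
[243.8536 149.754 ]
```

View pics/w2.png

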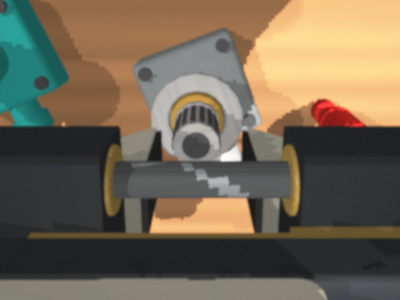

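apply_moves --pt "0.0005 0.0 -0.003 0 0 0 0.26" --pt "0.0005 0.015 -0.003 0 0 0 0.26" --pt "0.0005 0.03 -0.003 0 0 0 0.26" --pt "0.0005 0.043 -0.003 0 0 0 0.26" --pt "0.0005 0.046 -0.003 0 0 0 0.26"

```text
time: 3.38
tool_pos: [0.5342, -0.2139, 0.09]
tool_rot: [-1.569, 0.002, 0.0]
contact_force: [-1.0, 0.9, 1.1]
opening: 0.034
```

apply_moves --pt "0 0 0 0 0 0 0.26" --pt "0 0.0005 0 0 0 0 0.26" --pt "0 0.001 0 0 0 0 0.26" --pt "0 0.0015 0 0 0 0 0.26" --pt "0 0.002 0 0 0 0 0.26"

```text
time: 4.0
tool_pos: [0.5349, -0.2143, 0.0898]
tool_rot: [-1.571, -0.0, 0.0]
contact_force: [-0.3, -0.1, -0.4]
opening: 0.0341
```

apply_moves --pt "0 0.0005 0 0 0 0 0.26" --pt "0 0.001 0 0 0 0 0.26" --pt "0 0.0015 0 0 0 0 0.26" --pt "0 0.002 0 0 0 0 0.26" --pt "0 0.002 0 0 0 0 0.26"

```text
time: 4.62
tool_pos: [0.535, -0.2143, 0.0882]
tool_rot: [-1.571, -0.0, 0.0]
contact_force: [-0.7, 0.8, 4.6]
opening: 0.0341
```

apply_moves --pt "0 0.0005 0 0 0 0 0.26" --pt "0 0.001 0 0 0 0 0.26" --pt "0 0.0015 0 0 0 0 0.26" --pt "0 0.0015 0 0 0 0 0.26" --pt "0 0.0015 0 0 0 0 0.26"

```text
time: 5.25
tool_pos: [0.535, -0.2143, 0.0868]
tool_rot: [-1.571, -0.0, 0.0]
contact_force: [-3.3, 0.6, 4.9]
opening: 0.034
```

apply_moves --pt "0 0.0007 0 0 0 0 0.26" --pt "0 0.0014 0 0 0 0 0.26" --pt "0 0.002 0 0 0 0 0.26" --pt "0 0.0025 0 0 0 0 0.26" --pt "0 0.0025 0 0 0 0 0.26"

```text
time: 5.88
tool_pos: [0.535, -0.2143, 0.0841]
tool_rot: [-1.571, -0.0, 0.0]
contact_force: [-1.6, 1.8, 5.8]
opening: 0.0341
```

apply_moves --pt "0 0.0004 0 0 0 0 0.26" --pt "0 0.0008 0 0 0 0 0.26" --pt "0 0.001 0 0 0 0 0.26" --pt "0 0.001 0 0 0 0 0.26" --pt "0 0.001 0 0 0 0 0.26"

```text
time: 6.5
tool_pos: [0.535, -0.2144, 0.0833]
tool_rot: [-1.571, -0.0, 0.0]
contact_force: [-1.6, 1.1, 6.9]
opening: 0.034
```

```bash
python3 - <<'E'
from h import *
import cv2
s=robot.observe();print(s['tool_pos'],s['contact_force'],s['time'])
w=cams.read_camera('wrist');sc=cams.read_camera('scene')
a=cv2.resize(sc[250:330,180:280],None,fx=4,fy=4,interpolation=cv2.INTER_CUBIC)
cv2.imwrite('pics/w3.png',np.hstack([a,w[130:450,120:520]]))
for z in(.116,.123):print(proj('scene',np.array([.535,-.2143,z])),(proj('scene',np.array([.535,-.2143,z]))-[180,250])*4,proj('wrist',np.array([.535,-.2143,z]),s)-[120,130]+[400,0])
E
```

```text
[ 0.535  -0.2144  0.0833] [-1.6298  1.0537  6.8948] 6.5
[224.0486 276.473 ] [176.1946 105.892 ] [604.8931 223.0375]
[223.3983 274.0716] [173.5931  96.2865] [605.0596 235.076 ]
```

View pics/w3.png

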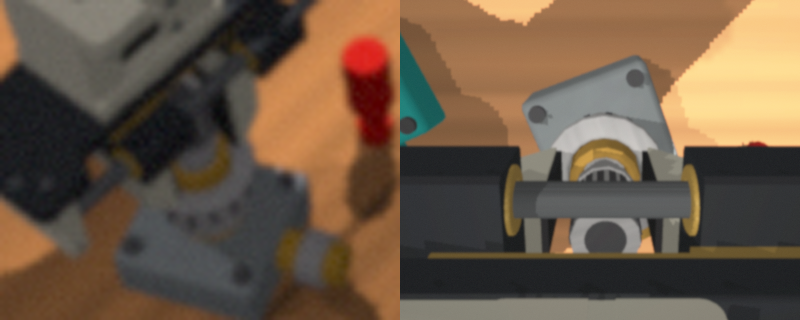

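apply_moves --pt "0 -0.006 0 0 0 0 0.26" --pt "0 -0.014 0 0 0 0 0.26" --pt "0 -0.022 0 0 0 0 0.26" --pt "0 -0.024 0 0 0 0 0.26" --pt "0 -0.024 0 0 0 0 0.26"

```text
time: 7.22
tool_pos: [0.5349, -0.2143, 0.1068]
tool_rot: [-1.571, -0.0, 0.0]
contact_force: [-0.4, -0.9, -0.3]
opening: 0.0341
```

apply_moves --pt "0 0 0 0 0 0 0.5" --pt "0 0 0 0 0 0 0.7" --pt "0 0 0 0 0 0 1" --pt "0 0 0 0 0 0 1" --pt "0 0 0 0 0 0 1" --squeeze 30

```text
time: 7.85
tool_pos: [0.5348, -0.2142, 0.1065]
tool_rot: [-1.57, 0.0, 0.0]
contact_force: [0.7, 0.6, -2.3]
opening: 0.0213
```

apply_moves --pt "0 -0.001 0 0 0 0 1" --pt "0 -0.002 0 0 0 0 1" --pt "0 -0.003 0 0 0 0 1" --pt "0 -0.004 0 0 0 0 1" --pt "0 -0.005 0 0 0 0 1"

```text
time: 8.48
tool_pos: [0.5348, -0.2143, 0.1117]
tool_rot: [-1.571, 0.0, 0.0]
contact_force: [-0.1, -0.1, -3.7]
opening: 0.0214
```

apply_moves --pt "0 -0.004 0 0 0 0 1" --pt "0 -0.008 0 0 0 0 1" --pt "0 -0.012 0 0 0 0 1" --pt "0 -0.016 0 0 0 0 1" --pt "0 -0.02 0 0 0 0 1"

```text
time: 9.1
tool_pos: [0.5349, -0.2143, 0.132]
tool_rot: [-1.571, -0.0, 0.0]
contact_force: [0.0, -0.2, -1.4]
opening: 0.0212
```

apply_moves --pt "0 -0.008 0 0 0 0 1" --pt "0 -0.02 0 0 0 0 1" --pt "0 -0.04 0 0 0 0 1" --pt "0 -0.06 0 0 0 0 1" --pt "0 -0.065 0 0 0 0 1"

```text
time: 9.72
tool_pos: [0.5356, -0.2147, 0.1987]
tool_rot: [-1.572, -0.003, 0.0]
contact_force: [-0.3, -1.1, -1.5]
opening: 0.0213
```

apply_moves --pt "-0.009 0 0.058 0 0 0 1" --pt "-0.018 0 0.116 0 0 0 1" --pt "-0.027 0 0.174 0 0 0 1" --pt "-0.036 0 0.232 0 0 0 1" --pt "-0.045 0 0.29 0 0 0 1"

```text
time: 10.35
tool_pos: [0.4892, 0.0774, 0.1966]
tool_rot: [-1.571, 0.0, -0.0]
contact_force: [0.9, -0.0, -1.8]
opening: 0.0212
```

apply_moves --pt "-0.009 0 0.058 0 0 0 1" --pt "-0.018 0 0.116 0 0 0 1" --pt "-0.024 0 0.16 0 0 0 1" --pt "-0.028 0 0.185 0 0 0 1" --pt "-0.028 0 0.185 0 0 0 1"

```text
time: 10.98
tool_pos: [0.4611, 0.2621, 0.1963]
tool_rot: [-1.571, 0.001, 0.003]
contact_force: [0.3, -0.5, -0.9]
opening: 0.0214
```

```bash
python3 - <<'E'
from h import *
import cv2
s=robot.observe();print(s['tool_pos'],s['tool_rot'],s['contact_force'],s['time'])
w=cams.read_camera('wrist');sc=cams.read_camera('scene');t=cams.read_camera('top')
cv2.imwrite('pics/sc2.png',sc);cv2.imwrite('pics/t2.png',t);cv2.imwrite('pics/wf2.png',w)
f=lambda im,x,y,wd,h,k:cv2.resize(im[y:y+h,x:x+wd],None,fx=k,fy=k,interpolation=cv2.INTER_CUBIC)
cv2.imwrite('pics/w4.png',np.vstack([np.hstack([f(sc,190,255,80,60,5),f(sc,310,90,120,90,400/120)]),np.hstack([f(w,120,180,400,300,1),f(t,395,240,80,60,5)])]))
o=s['tool_pos']-[0,0,.052]
print('tip',proj('wrist',o,s),proj('scene',o),'hole',proj('wrist',np.array([.4621,.2611,.045]),s))
E
```

```text
[0.4611 0.2621 0.1963] [-1.5708  0.0007  0.0031] [ 0.268  -0.4612 -0.8974] 10.975
tip [323.6198 269.4835] [353.1613 111.2862] hole [321.7774 230.2515]
```

View pics/w4.png

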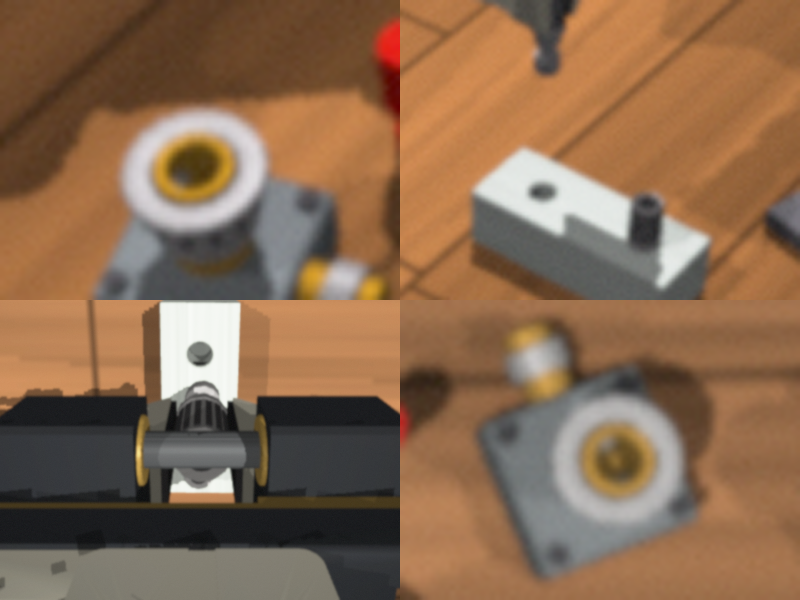

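apply_moves --pt "0.0025 0.02 -0.0023 0 0 0 1" --pt "0.0025 0.05 -0.0023 0 0 0 1" --pt "0.0025 0.08 -0.0023 0 0 0 1" --pt "0.0025 0.088 -0.0023 0 0 0 1" --pt "0.0025 0.088 -0.0023 0 0 0 1"

```text
time: 11.75
tool_pos: [0.4647, 0.2578, 0.1089]
tool_rot: [-1.571, 0.0, -0.001]
contact_force: [-0.1, 0.1, -1.3]
opening: 0.0209
```

```bash
python3 - <<'E'
from h import *
import cv2
s=robot.observe();print(s['tool_pos'],s['tool_rot'],s['contact_force'],s['time'])
w=cams.read_camera('wrist');sc=cams.read_camera('scene')
f=lambda im,x,y,wd,h,k:cv2.resize(im[y:y+h,x:x+wd],None,fx=k,fy=k,interpolation=cv2.INTER_CUBIC)
cv2.imwrite('pics/w5.png',np.hstack([f(w,260,170,120,170,3.4)[:,:400],f(sc,325,110,60,87,400/60)[:578]]))
o=s['tool_pos']-[0,0,.052];h=np.array([.4635,.2598,.045])
W=lambda p:(proj('wrist',p,s)-[260,170])*3.4
S=lambda p:(proj('scene',p)-[325,110])*400/60+[400,0]
for p in(o,h,h+[-.01,0,0],h+[0,.01,0]):print(W(p),S(p))
E
```

```text
[0.4647 0.2578 0.1089] [-1.5709  0.0002 -0.0009] [-0.0618  0.0936 -1.2543] 11.75
[216.3283 338.1128] [580.5917 227.0717]
[228.3469 308.3   ] [580.1866 249.305 ]
[228.5358 249.0687] [557.093  237.9995]
[289.5361 308.2884] [596.9528 234.4409]
```

View pics/w5.png

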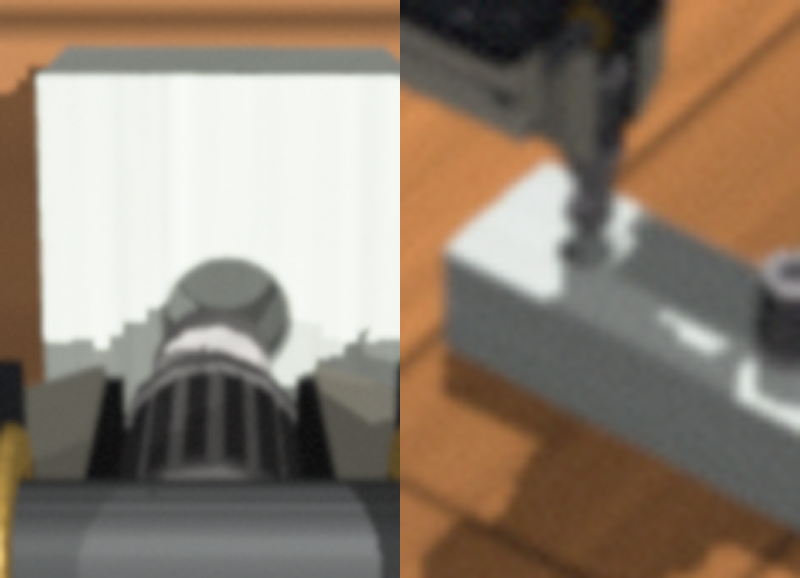

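apply_moves --pt "0 0.0 0.002 0 0 0 1" --pt "0 0.004 0.002 0 0 0 1" --pt "0 0.008 0.002 0 0 0 1" --pt "0 0.011 0.002 0 0 0 1" --pt "0 0.0125 0.002 0 0 0 1"

```text
time: 12.48
tool_pos: [0.4642, 0.2603, 0.0959]
tool_rot: [-1.571, 0.0, 0.0]
contact_force: [0.1, -0.7, -1.7]
opening: 0.0214
```

apply_moves --pt "0 0.0005 0 0 0 0 1" --pt "0 0.001 0 0 0 0 1" --pt "0 0.0015 0 0 0 0 1" --pt "0 0.002 0 0 0 0 1" --pt "0 0.002 0 0 0 0 1"

```text
time: 13.1
tool_pos: [0.4644, 0.2604, 0.0942]
tool_rot: [-1.571, -0.0, 0.0]
contact_force: [0.6, -0.5, -1.3]
opening: 0.0208
```

apply_moves --pt "0 0.0006 0 0 0 0 1" --pt "0 0.0012 0 0 0 0 1" --pt "0 0.0018 0 0 0 0 1" --pt "0 0.0024 0 0 0 0 1" --pt "0 0.003 0 0 0 0 1"

```text
time: 13.72
tool_pos: [0.4642, 0.2603, 0.0911]
tool_rot: [-1.571, 0.0, 0.0]
contact_force: [-0.5, -0.3, -1.2]
opening: 0.021
```

apply_moves --pt "0 0.0008 0 0 0 0 1" --pt "0 0.0016 0 0 0 0 1" --pt "0 0.0024 0 0 0 0 1" --pt "0 0.0032 0 0 0 0 1" --pt "0 0.004 0 0 0 0 1"

```text
time: 14.35
tool_pos: [0.4643, 0.2603, 0.0873]
tool_rot: [-1.571, 0.0, 0.0]
contact_force: [-2.2, -0.6, 3.0]
opening: 0.021
```

apply_moves --pt "-0.0005 0.0008 0 0 0 0 1" --pt "-0.0005 0.0016 0 0 0 0 1" --pt "-0.0005 0.0024 0 0 0 0 1" --pt "-0.0005 0.0032 0 0 0 0 1" --pt "-0.0005 0.004 0 0 0 0 1"

```text
time: 14.98
tool_pos: [0.4639, 0.2605, 0.0832]
tool_rot: [-1.571, -0.0, 0.0]
contact_force: [-2.1, 0.0, 2.9]
opening: 0.0214
```

apply_moves --pt "0 0.001 0 0 0 0 1" --pt "0 0.002 0 0 0 0 1" --pt "0 0.003 0 0 0 0 1" --pt "0 0.004 0 0 0 0 1" --pt "0 0.005 0 0 0 0 1"

```text
time: 15.6
tool_pos: [0.4639, 0.2603, 0.0782]
tool_rot: [-1.571, -0.0, 0.0]
contact_force: [-2.5, -0.3, 3.6]
opening: 0.0217
```

apply_moves --pt "-0.0005 0.0015 0 0 0 0 1" --pt "-0.0005 0.003 0 0 0 0 1" --pt "-0.0005 0.0045 0 0 0 0 1" --pt "-0.0005 0.006 0 0 0 0 1" --pt "-0.0005 0.007 0 0 0 0 1"

```text
time: 16.23
tool_pos: [0.4633, 0.2603, 0.0708]
tool_rot: [-1.571, 0.0, 0.0]
contact_force: [0.5, 0.7, -2.0]
opening: 0.0213
```

apply_moves --pt "0 0.001 0 0 0 0 1" --pt "0 0.002 0 0 0 0 1" --pt "0 0.003 0 0 0 0 1" --pt "0 0.004 0 0 0 0 1" --pt "0 0.005 0 0 0 0 1"

```text
time: 16.85
tool_pos: [0.4633, 0.2604, 0.0662]
tool_rot: [-1.571, -0.0, 0.0]
contact_force: [-0.3, 0.2, -0.1]
opening: 0.0217
```

apply_moves --pt "0 0.0004 0 0 0 0 1" --pt "0 0.0008 0 0 0 0 1" --pt "0 0.0012 0 0 0 0 1" --pt "0 0.0016 0 0 0 0 1" --pt "0 0.002 0 0 0 0 1"

```text
time: 17.48
tool_pos: [0.4634, 0.2604, 0.0645]
tool_rot: [-1.571, -0.0, 0.0]
contact_force: [-2.4, -0.6, 3.9]
opening: 0.0214
```

apply_moves --pt "0 0.0003 0 0 0 0 1" --pt "0 0.0006 0 0 0 0 1" --pt "0 0.0009 0 0 0 0 1" --pt "0 0.001 0 0 0 0 1" --pt "0 0.001 0 0 0 0 1"

```text
time: 18.1
tool_pos: [0.4635, 0.2604, 0.0632]
tool_rot: [-1.571, -0.0, 0.0]
contact_force: [-0.9, 0.2, 3.5]
opening: 0.0213
```

apply_moves --pt "0 0.0003 0 0 0 0 1" --pt "0 0.0006 0 0 0 0 1" --pt "0 0.0008 0 0 0 0 1" --pt "0 0.0008 0 0 0 0 1" --pt "0 0.0008 0 0 0 0 1"

```text
time: 18.73
tool_pos: [0.4634, 0.2604, 0.0625]
tool_rot: [-1.571, -0.0, 0.0]
contact_force: [-0.3, 1.1, 4.3]
opening: 0.0213
```

apply_moves --pt "0 0.0002 0 0 0 0 1" --pt "0 0.0004 0 0 0 0 1" --pt "0 0.0005 0 0 0 0 1" --pt "0 0.0005 0 0 0 0 1" --pt "0 0.0005 0 0 0 0 1"

```text
time: 19.35
tool_pos: [0.4634, 0.2604, 0.0624]
tool_rot: [-1.571, -0.0, 0.0]
contact_force: [-2.0, -0.1, 7.5]
opening: 0.0214
```

apply_moves --pt "0 0.0002 0 0 0 0 1" --pt "0 0.0004 0 0 0 0 1" --pt "0 0.0005 0 0 0 0 1" --pt "0 0.0005 0 0 0 0 1" --pt "0 0.0005 0 0 0 0 1"

```text
time: 19.98
tool_pos: [0.4634, 0.2604, 0.0623]
tool_rot: [-1.571, -0.001, 0.0]
contact_force: [-2.4, -1.0, 11.9]
opening: 0.0211
```

apply_moves --pt "0 -0.0005 0 0 0 0 1" --pt "0 -0.0005 0 0 0 0 0.1" --pt "0 -0.0005 0 0 0 0 0.1" --pt "0 -0.0005 0 0 0 0 0.1" --pt "0 -0.0005 0 0 0 0 0.1"

```text
time: 20.6
tool_pos: [0.4633, 0.2603, 0.0618]
tool_rot: [-1.571, 0.0, 0.0]
contact_force: [-0.8, -1.0, -0.7]
opening: 0.0413
```

apply_moves --pt "0 -0.01 0 0 0 0 0.1" --pt "0 -0.04 0 0 0 0 0.1" --pt "0 -0.08 0 0 0 0 0.1" --pt "0 -0.13 0 0 0 0 0.1" --pt "-0.04 -0.14 0 0 0 0 0.1"

```text
time: 21.22
tool_pos: [0.4262, 0.261, 0.206]
tool_rot: [-1.567, -0.008, -0.001]
contact_force: [-0.5, 0.9, 0.4]
opening: 0.0412
```

```bash
python3 - <<'E'
from h import *
import cv2
s=robot.observe();print(s['tool_pos'],s['contact_force'],s['opening'],s['time'])
w=cams.read_camera('wrist');sc=cams.read_camera('scene');t=cams.read_camera('top')
f=lambda im,x,y,wd,h,k:cv2.resize(im[y:y+h,x:x+wd],None,fx=k,fy=k,interpolation=cv2.INTER_CUBIC)
cv2.imwrite('pics/w6.png',np.vstack([np.hstack([f(sc,325,115,80,60,5),f(w,120,150,400,300,1)]),np.hstack([f(sc,130,100,320,240,1.25),f(t,140,130,400,300,1)])]))
for z in(.079,.045):
  p=np.array([.4637,.2602,z]);print(proj('scene',p),(proj('scene',p)-[325,115])*5)
E
```

```text
[0.4262 0.261  0.206 ] [-0.4729  0.9382  0.4114] 0.04118204067949645 21.225
[352.6662 135.8007] [138.3308 104.0036]
[352.1985 147.3402] [135.9925 161.7012]
```

View pics/w6.png

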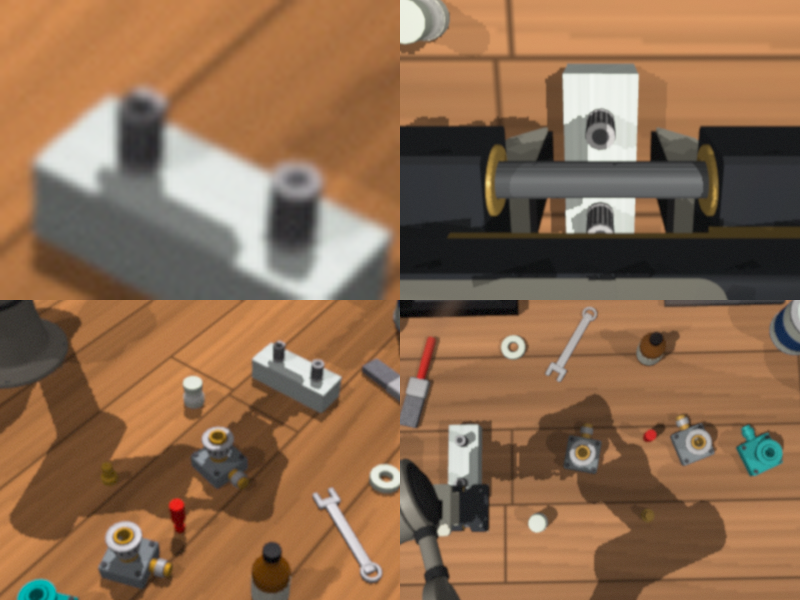

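```bash
python3 -c "
from cell import robot
print(robot.observe()['contact_force']);print(robot.hand_in())"
```

```text
[ 0.34059282 -0.23305439 -0.45946508]
the job is handed in; nothing more can be done
None
```

I disconnected the plug, parked it fully home in the block, and handed the job in at about 21 s of the 54 s allowed.

- **Sleeve:** I pushed the flange down about 5.5 mm with both fingertips. The push read about 7 N at most, and the wrist picture showed the plug had popped up 7 mm.
- **Plug out:** I gripped the plug at 30 N and drew it out; the pull read about 4 N. The pictures afterwards show the sleeve back up and the barrel empty.
- **Parking:** I pressed the plug into the empty hole. It stopped dead at the expected height, with the force reading rising to 11.9 N and no further travel.
- **Last checks:** In the final pictures the plug's top matches the home position and its neighbour's height to about 1 mm, and the other things look unmoved. The gripper is clear and touching nothing.
- **Limits of the checks:** Forces were read only at the end of each move, so brief peaks in between were not seen. My first camera estimates of the plug and hole were 1 to 2 mm off from the wrist camera's, and I corrected them close up before the fit.

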